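Throw the tube rocker's tilt lever into the pegged notch

TASK

The tilt lever of the blood tube rocker stands in its parking notch at the left end of the quadrant. Throw it round into the notch that the upstanding set peg marks (the other notches have only flush plugs or a bar mark), and leave it at rest in that notch, let go.

Things in the scene. Friction and masses are not known exactly. Their poses are not given: they have to be found in the camera images.
- tilt_lever (a joint): Angle (rad) of the flat steel lever that swings level over the rocker's front deck, about a vertical hinge. 0 = parking notch, left end seen from the front; it grows anticlockwise seen from above (knob goes left to right). Sprung detent notches at 0, 0.44, 0.88, 1.32; stops at -0.1, 1.42. About 4 N at the knob leaves a notch; let go within 0.15 rad of a notch it snaps in.
- lever_knob (a point): Point on the axis of the lever's upright round black knob (24 mm diameter, domed), at gripping height, 105 mm above the worktop. The knob is fully thick from 89 to 115 mm above the worktop and ends at 122 mm. It sits on the lever 80 mm from the hinge axis and swings in a level arc; the lever's nose reaches 31 mm farther out; a sprung pin in it drops into the V notches of a steel rail.
- lever_pivot (a point): Point on the lever's vertical hinge axis at deck height, 55 mm above the worktop: the centre of the arc. It lies in the middle of the white tube rocker, a fixed base of 250 x 240 mm whose place and yaw vary; a low grey platform with tubes lies on its rear half, 80 mm from the knob axis or more, tops below 110 mm.
- set_peg: Upright dark steel set peg, 16 mm in diameter, 20 mm high; origin at the centre of its foot, on the deck 55 mm above the worktop. It is fixed 124 mm from the hinge axis, just outside the wanted notch (0.44, 0.88 or 1.32), on the line from the hinge through that notch. Flush plugs 1.6 mm high lie outside the other two notches, a bar mark outside the parking notch.

How it is judged:
At the end, for the whole second after the job is handed in: The lever is at rest (under 0.05 rad/s) in the notch beside the set peg, within about 11 degrees of the peg's direction: knob axis and peg within 48 mm of each other in plan (44 mm when exactly in the notch, 62 mm or more in any other) (horizontal distance between lever_knob and set_peg below 0.048 m and velocity of joint tilt_lever between -0.05 and 0.05 rad/s); the robot touches nothing.
It also fails if it takes over 26 s, if anything falls off the work surface, if the arm or the gripper's body presses on something with over 40 N, if the wrist force passes 120 N, or if a joint passes its speed limit or range.

ROBOT

A 6-joint arm with a two-finger parallel gripper is mounted at the origin on a cart in front of the work surface, level with it; the furniture and walls round the work are solid. World frame = base frame: x ahead of the robot, y to its left, z up, the work surface at z = 0. Lengths are in m, angles in rad, forces in N, time in s.
With the tool pointing down it reaches from about 0.325 to 0.9 m from the base axis. Payload 6.1 kg.
Tool frame: the origin (TCP) lies at the very end of the fingers, on their centre line; the grasp point (between the pads) lies 19 mm behind it; z points along the fingers, y is the direction in which the jaws open and shut (so a half turn about z gives the same grasp; the last joint's range is limited). The gripper opens to 85 mm and grips with 20 to 120 N. Pads are 22 mm wide; open, the fingers measure 114 mm over their backs; the gripper's body (76 mm by 85 mm) begins 54 mm behind the grasp point. The pads swing forward as they close: fully open they stand 13 mm farther back than shut.
Start: joints at [-1.449, 0.22, 1.526, -0, 1.395, -0.126], TCP at [0.153, -0.606, 0.231] pointing down, gripper open.
Joint ranges: [-2.98, 2.98], [-0.91, 2.08], [0.09, 2.57], [-1.24, 4.39], [0.2, 2.65], [-2.68, 2.68]. Speed limits (rad/s): [2.57, 2.57, 3.01, 3.14, 3.14, 3.14].

INTERFACE

Orientations are given as a unit quaternion [w, x, y, z].
In Python, from workcell import bot, jaws, telemetry, grab_frame, camera_info, job, models gives the robot as it stands. The module is installed in compiled form; this text tells all that it offers. Calls block until the motion is done:
- bot.move_ptp(position, orientation): joint-space move of the TCP to a pose.
- bot.movel(position, rotation=None, velocity=0.15): straight line of the TCP; rotation=None keeps the orientation; velocity is the mean speed in m/s.
- bot.movej(angles): joint-space move.
- jaws.command_gripper(opening, f_grip=None): opening from 0.0 (shut) to 1.0 (fully open); f_grip is the grip in N (None keeps the last); returns when the fingers have stopped.
- bot.dwell(seconds).
- bot.ik(position, orientation): joint angles nearest the present ones, or None.
- telemetry.state(): the state.
- grab_frame(name): name is "side" or "top"; returns (picture, depth): 400x640x3 uint8, blue, green, red; 400x640 float32, m along the optical axis (not along the pixel's ray), 0 where there is no reading.
- camera_info(name): a dict with "mtx" (3x3 intrinsics, pixels), "k1" (the pictures are not rectified: a ray, as slopes to the right and down, at radius r is drawn at 1 + k1 r^2 times it, then the intrinsics apply), "extrinsics" (4x4, takes a point from camera to world coordinates). Camera axes: x right, y down, z forward; pixel columns grow to the right and rows downward; lengths in m; the calibration is good to about 2 mm. A picture is of the moment at which its call begins. camera_info takes no time and is no camera call.
A pose or a line that the arm cannot do raises bot.MotionError and nothing moves.
- job.close_job(): hands the job in, once; it reports no verdict.
Trained networks look in the newest picture that a camera, given by its name, has taken for a name from the list of things; names that differ only in an ending like _2 or _b are one class to them, and where a whole thing is asked for, a point or a joint stands for the part that bears it (a point fixed in the world has none). Each returns a list of dicts, best first, with "confidence" (0 to 1); they miss things now and then, are a little off and sometimes report something else, mostly with a low value. They report only what shows in the picture. A call takes as long as a camera call.
- models.cut_out(camera, query): "mask" (400x640 bool, what is visible of it) and "box" ([centre column, centre row, width, height] in pixels, round what is visible of it).
The state is a dict: "clock": time; "joint_pos": joint angles; "dq": joint speeds; "effort": joint torques, N m; "eef_pos": TCP position; "tcp_rot": TCP orientation; "force": force on the tool from outside, world axes, zero at the start; "torque": the same for the moment, N m; "finger_gap": opening from 0.0 (shut) to 1.0 (fully open).
Only numpy, scipy, OpenCV 4.12 (cv2) and the standard library are available. Lean on these libraries where they do the work, as an engineer would, in place of code of your own. Each camera call takes 0.05 s, during which the arm holds its last target.

## Working session

There is one attempt and no reset: what is moved stays moved. The work goes in short steps, each a Python script; the robot and the scene stay as the last script left them, time stands still between calls to the robot, and variables do not carry over. Pictures are saved under pics/ and viewed, and the job is handed in when it is done.

```bash
mkdir -p pics; python3 - <<'E'
from workcell import *
import cv2,numpy as np
for n in("top","side"):
    p,d=grab_frame(n); cv2.imwrite(f"pics/{n}0.png",p); np.save(f"{n}0.npy",d)
    c=camera_info(n); print(n,c)
    for q in("lever_knob","set_peg","tilt_lever"):
        for r in models.cut_out(n,q)[:3]: print(q,round(r["confidence"],2),np.round(r["box"],1),r["mask"].sum())
print(telemetry.state())
E
```

```text
top {'mtx': array([[410.35373916,   0.        , 320.71725443],
       [  0.        , 410.35373916, 189.80188169],
       [  0.        ,   0.        ,   1.        ]]), 'k1': -0.07935676293766163, 'extrinsics': array([[-0.02830465, -0.98368725,  0.17764639,  0.39640877],
       [-0.99956062,  0.02628878, -0.01369172,  0.01969627],
       [ 0.00879827, -0.17795587, -0.98399913,  0.96836682],
       [ 0.        ,  0.        ,  0.        ,  1.        ]])}
lever_knob 0.74 [338.3 197.1  32.2  51.2] 360
tilt_lever 0.69 [337.5 196.8  28.8  47.7] 328
side {'mtx': array([[458.76042791,   0.        , 327.50802969],
       [  0.        , 458.76042791, 199.30622789],
       [  0.        ,   0.        ,   1.        ]]), 'k1': -0.018237407421168573, 'extrinsics': array([[ 0.96164853,  0.2085876 , -0.17811041,  0.70255461],
       [ 0.27392048, -0.69688809,  0.66280809, -0.54462883],
       [ 0.01413053, -0.68617652, -0.72729782,  0.73002007],
       [ 0.        ,  0.        ,  0.        ,  1.        ]])}
lever_knob 0.97 [316.7 228.7  44.4  50.7] 670
tilt_lever 0.56 [317.5 227.1  47.6  51.3] 655
{'clock': 0.4, 'joint_pos': array([-1.44910479e+00,  2.20555979e-01,  1.52665090e+00, -3.88491516e-05,
        1.39466825e+00, -1.26075060e-01]), 'dq': array([-0.00150713, -0.00232339, -0.00266811, -0.00055034, -0.00076252,
       -0.00056874]), 'effort': array([ 5.20313665e-05, -4.96147263e+01, -3.89099765e+01, -1.30483161e-05,
        3.98953707e-03,  2.09576450e-05]), 'eef_pos': array([ 0.15326338, -0.60583138,  0.23112296]), 'tcp_rot': array([-1.41280630e-04,  9.92335842e-01,  1.23570046e-01, -1.88139790e-05]), 'force': array([-0.42534304, -0.16117829,  0.27725456]), 'torque': array([-0.01498022,  0.01592829,  0.01212848]), 'finger_gap': 1.0026112174123132}
```

```bash
python3 - <<'E'
import cv2
for n,(x,y) in(("top",(338,197)),("side",(317,228))):
    p=cv2.imread(f"pics/{n}0.png")
    c=p[y-95:y+95,x-125:x+125]; print(n,x-125,y-95)
    cv2.imwrite(f"pics/{n}0c.png",cv2.resize(c,None,fx=3,fy=3,interpolation=cv2.INTER_CUBIC))
E
```

```text
top 213 102
side 192 133
```

View pics/top0c.png

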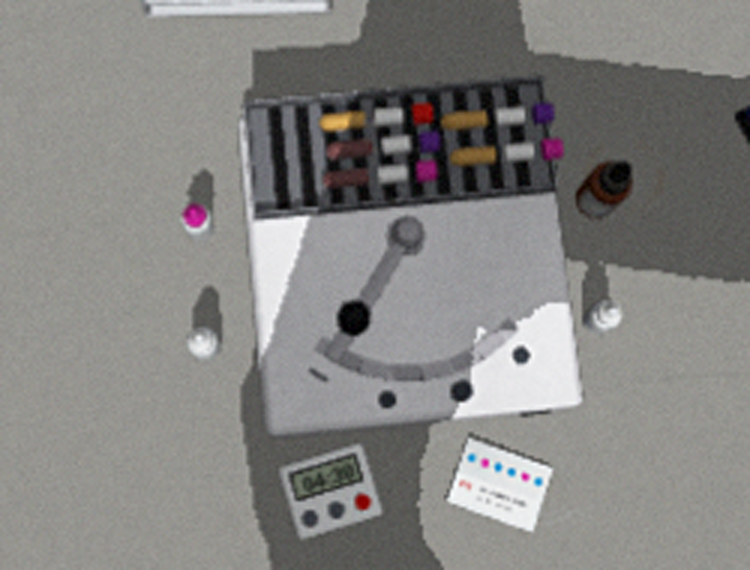

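View pics/side0c.png

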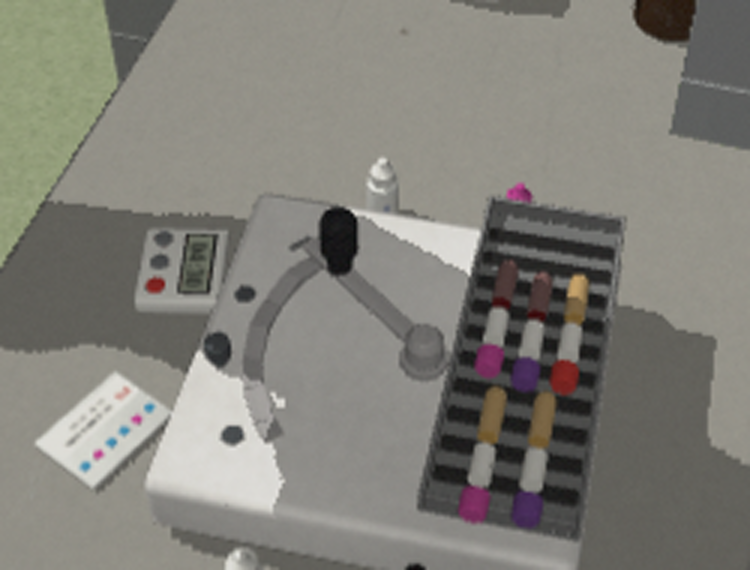

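View pics/top0.png

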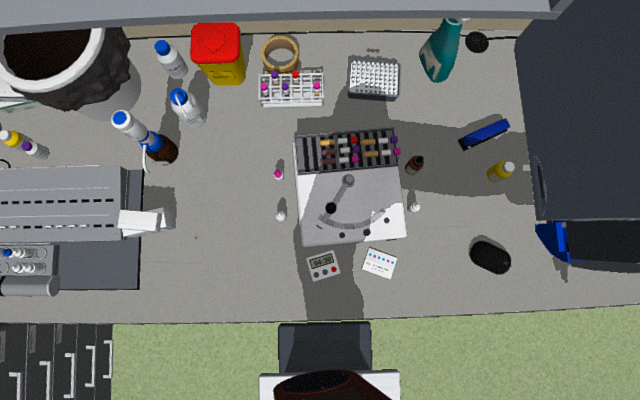

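The upstanding peg is the middle one, at the 0.88 notch. In the side crop it is at (217,350), which is full-image (264,250), and it shows height. The plugs in the side crop at (245,294) and (232,435) are flat. I'll fit the pivot and yaw to points from both views.

```bash
cat > fit.py <<'E'
from workcell import *
import cv2,numpy as np
from scipy.optimize import least_squares
CI={n:camera_info(n) for n in("top","side")}
def proj(n,P):
    c=CI[n];T=np.linalg.inv(c["extrinsics"])
    return cv2.projectPoints(np.array(P,float).reshape(-1,1,3),cv2.Rodrigues(T[:3,:3])[0],T[:3,3],c["mtx"],np.array([c["k1"],0,0,0]))[0].reshape(-1,2)
off={"top":(213,102),"side":(192,133)}
# (cam, crop px, r, dangle, z)
M=[("top",(354,317),.08,0,.117),("top",(387,399),.124,.44,.0566),("top",(461,390),.124,.88,.072),("top",(521,355),.124,1.32,.0566),("top",(318,374),.124,0,.056),
("side",(339,222),.08,0,.117),("side",(245,294),.124,.44,.0566),("side",(217,342),.124,.88,.073),("side",(232,435),.124,1.32,.0566),("side",(300,243),.124,0,.056)]
def pt(p,r,a,z): return [p[0]+r*np.cos(p[2]+a),p[1]+r*np.sin(p[2]+a),z]
def res(p,cams=("top","side")):
    return np.concatenate([proj(n,pt(p,r,a,z))[0]-(np.array(px)/3+off[n]) for n,px,r,a,z in M if n in cams])
if __name__=="__main__":
    for cams in(("top",),("side",),("top","side")):
        s=least_squares(res,[.45,0,2.6],args=(cams,)); print(cams,np.round(s.x,4),np.round(s.fun.reshape(-1,2),1).tolist())
    p=s.x
    for a in(0,.44,.88): print(a,np.round(pt(p,.08,a,.105),4))
    # depth check on knob & peg
    for n,px,r,a,z in M:
        u,v=np.array(px)/3+off[n]; d=np.load(f"{n}0.npy")[int(round(v)),int(round(u))]
        c=CI[n]; xy=cv2.undistortPoints(np.array([[[u,v]]]),c["mtx"],np.array([c["k1"],0,0,0]))[0,0]
        print(n,a,z,np.round((c["extrinsics"]@[xy[0]*d,xy[1]*d,d,1])[:3],4))
E
python3 fit.py
```

```text
('top',) [ 0.58   -0.056   2.5512] [[-0.6, -0.9], [0.1, 0.2], [0.4, 0.3], [0.1, 0.0], [0.1, 0.4]]
('side',) [ 0.5848 -0.0584  2.5455] [[0.4, -1.0], [-0.1, -0.2], [-0.2, 0.9], [-0.3, -0.0], [0.2, 0.2]]
('top', 'side') [ 0.5827 -0.0568  2.5496] [[-0.3, -2.2], [0.3, -1.0], [0.6, -0.9], [0.3, -1.1], [0.3, -0.8], [-0.6, -1.8], [-1.0, -0.8], [-1.1, 0.2], [-1.0, -0.8], [-0.8, -0.5]]
0 [ 0.5163 -0.0122  0.105 ]
0.44 [ 0.5036 -0.0447  0.105 ]
0.88 [ 0.506  -0.0795  0.105 ]
top 0 0.117 [ 0.5111 -0.0125  0.12  ]
top 0.44 0.0566 [ 0.4581 -0.0374  0.0546]
top 0.88 0.072 [ 0.4616 -0.09    0.076 ]
top 1.32 0.0566 [ 0.4877 -0.1385  0.0565]
top 0 0.056 [0.4777 0.0132 0.0587]
side 0 0.117 [ 0.5196 -0.0187  0.1202]
side 0.44 0.0566 [ 0.4621 -0.0382  0.055 ]
side 0.88 0.073 [ 0.4658 -0.0919  0.074 ]
side 1.32 0.0566 [ 0.4919 -0.1396  0.0553]
side 0 0.056 [0.4819 0.0113 0.0565]
```

```bash
python3 - <<'E'
from fit import *
for n in("top","side"):
    d=np.load(f"{n}0.npy");c=CI[n]
    v,u=np.mgrid[0:400,0:640]
    xy=cv2.undistortPoints(np.stack([u,v],-1).reshape(-1,1,2).astype(float),c["mtx"],np.array([c["k1"],0,0,0]))[:,0]
    D=d.ravel();P=np.c_[xy*D[:,None],D,np.ones(D.size)]@c["extrinsics"].T
    P=P[(D>0)]
    r=np.hypot(P[:,0],P[:,1]);a=np.degrees(np.arctan2(P[:,1],P[:,0]))
    print(n,"max z by angle (rows -100..20 by10) x radius .1 bins from .2 to .9")
    for A in range(-100,30,10):
        print(A,[round(float(P[(a>=A)&(a<A+10)&(r>=R)&(r<R+.1),2].max(initial=-9)),2) for R in np.arange(.2,.95,.1)])
E
```

```text
top max z by angle (rows -100..20 by10) x radius .1 bins from .2 to .9
-100 [-0.75, -0.75, -0.75, -0.75, -0.75, -0.75, -0.74, -0.74]
-90 [-0.75, -0.75, -0.74, -0.75, -0.75, -0.75, -0.75, -0.75]
-80 [-0.75, -0.75, -0.75, -0.75, -0.75, 0.0, 0.0, -0.75]
-70 [-0.66, -0.75, -0.75, 0.0, 0.01, 0.01, 0.0, -9.0]
-60 [0.0, -0.75, 0.01, 0.01, 0.34, 0.15, -9.0, -9.0]
-50 [0.0, 0.0, 0.0, 0.04, 0.36, 0.38, -9.0, -9.0]
-40 [-0.65, 0.01, 0.0, 0.03, 0.01, 0.39, 0.42, 0.44]
-30 [0.0, 0.01, 0.06, 0.06, 0.08, 0.55, 0.05, 0.29]
-20 [0.44, 0.01, 0.08, 0.06, 0.1, 0.52, 0.11, 0.24]
-10 [0.44, 0.02, 0.07, 0.12, 0.52, 0.53, 0.07, 0.05]
0 [0.41, 0.02, 0.08, 0.09, 0.52, 0.53, 0.09, 0.05]
10 [0.39, 0.01, 0.0, 0.06, 0.06, 0.52, 0.16, 0.16]
20 [0.37, 0.01, 0.01, 0.01, 0.0, 0.52, 0.52, 0.28]
side max z by angle (rows -100..20 by10) x radius .1 bins from .2 to .9
-100 [-9.0, -9.0, -9.0, -9.0, -9.0, -9.0, -9.0, -9.0]
-90 [-9.0, -9.0, -9.0, -9.0, -9.0, -9.0, -9.0, -9.0]
-80 [-9.0, -9.0, -9.0, -9.0, -9.0, -9.0, -9.0, -9.0]
-70 [-9.0, -9.0, -9.0, -9.0, -9.0, -9.0, -9.0, -9.0]
-60 [0.0, -9.0, 0.0, -9.0, -9.0, -9.0, -9.0, -9.0]
-50 [0.0, 0.0, 0.0, 0.04, -9.0, 0.56, -9.0, -9.0]
-40 [-9.0, 0.0, 0.0, 0.03, 0.0, 0.56, 0.56, -9.0]
-30 [0.48, 0.01, 0.06, 0.06, 0.08, 0.64, 0.64, -9.0]
-20 [0.48, 0.01, 0.08, 0.06, 0.1, 0.09, 0.55, 0.51]
-10 [0.46, 0.02, 0.07, 0.12, 0.1, 0.09, 0.08, 0.17]
0 [0.45, 0.02, 0.07, 0.09, 0.1, 0.09, 0.09, 0.15]
10 [0.43, 0.0, 0.0, 0.06, 0.05, 0.0, 0.06, 0.06]
20 [0.36, 0.0, 0.0, 0.0, 0.0, 0.25, -9.0, -9.0]
```

View pics/side0.png

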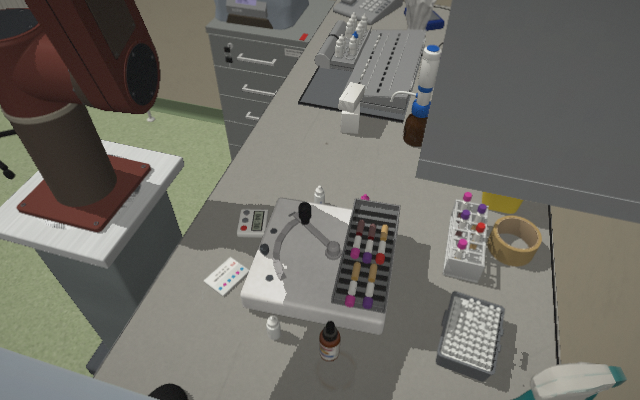

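Obstacles: a cabinet at radius 0.6 m or more between −60° and −30°, and an overhanging shelf at x of about 0.65 m or more and z of about 0.52 m. I'll retract to r = 0.45 and swing joint 1 there, then approach.

```bash
cat > plan.py <<'E'
from workcell import *
import numpy as np
from scipy.spatial.transform import Rotation as Ro
PV=np.array([.5824,-.0570]); PH=2.549
def quat(phi):
    y=np.array([-np.sin(phi),np.cos(phi),0]);z=np.array([0,0,-1.]);x=np.cross(y,z)
    q=Ro.from_matrix(np.c_[x,y,z]).as_quat(); return [q[3],q[0],q[1],q[2]]
def pos(a,z,r=.08): return [PV[0]+r*np.cos(PH+a),PV[1]+r*np.sin(PH+a),z]
Z=.089
E
python3 - <<'E'
from plan import *
for a in(0,.44,.88,.95):
    for z in(.2,Z): print(a,z,np.round(bot.ik(pos(a,z),quat(PH+a)),3))
s=telemetry.state(); 
a=np.arctan2(-.606,.153); q=bot.ik([.45*np.cos(a),.45*np.sin(a),.25],s["tcp_rot"]); print(q)
bot.movej(q)
g=bot.ik(pos(0,.2),quat(PH)); 
q2=np.array(q);q2[0]=g[0];q2[5]=g[5]
bot.movej(q2); bot.move_ptp(pos(0,.2),quat(PH))
s=telemetry.state();print(s["clock"],s["eef_pos"],s["force"])
import cv2
for n in("top","side"): cv2.imwrite(f"pics/{n}1.png",grab_frame(n)[0])
E
```

```text
0 0.2 [-0.177 -0.016  1.842 -0.     1.316  1.987]
0 0.089 [-0.177  0.115  1.931 -0.     1.096  1.987]
0.44 0.2 [-0.245 -0.043  1.868 -0.     1.317  1.478]
0.44 0.089 [-0.245  0.089  1.959 -0.     1.093  1.478]
0.88 0.2 [-0.31  -0.027  1.852 -0.     1.316  0.973]
0.88 0.089 [-0.31   0.105  1.942 -0.     1.095  0.973]
0.95 0.2 [-0.319 -0.02   1.846 -0.     1.316  0.894]
0.95 0.089 [-0.319  0.111  1.935 -0.     1.095  0.894]
[-1.49901719e+00 -2.24981891e-01  1.93598728e+00 -5.28099725e-05
  1.43086749e+00 -1.75986901e-01]
3.55 [ 0.51557768 -0.01310139  0.19877452] [-0.01615349  0.02386533  0.84830253]
```

View pics/side1.png

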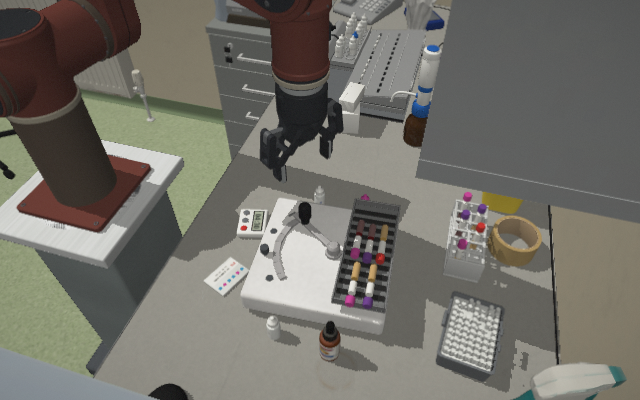

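The side view shows the open jaws straddling the line above the knob at (305,212). Nothing is touching. Next I descend and grip.

```bash
python3 - <<'E'
from plan import *
import cv2
bot.movel(pos(0,Z),velocity=.1)
s=telemetry.state();print(s["clock"],s["eef_pos"],s["force"])
jaws.command_gripper(0.0,20)
s=telemetry.state();print(s["clock"],s["eef_pos"],s["force"],s["torque"],s["finger_gap"])
for n in("top","side"): cv2.imwrite(f"pics/{n}2.png",cv2.resize(grab_frame(n)[0][133:323,192:442],None,fx=3,fy=3))
E
```

```text
4.9083 [ 0.51671933 -0.01242011  0.0898043 ] [ 0.29529556 -0.54183135  0.55236512]
5.5 [ 0.51617365 -0.01227245  0.08925353] [0.22709359 1.0756032  1.60314894] [0.00331709 0.16916251 0.0067769 ] 0.26780295081479866
```

View pics/side2.png

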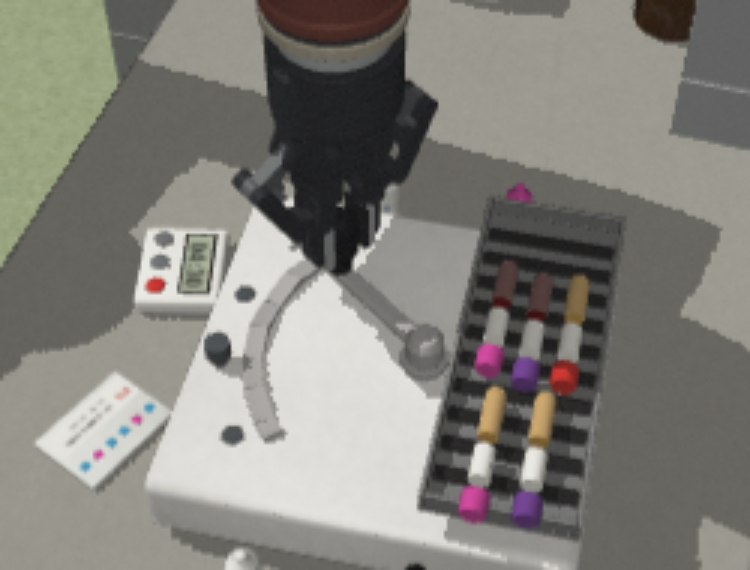

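Gap 0.268 is about 23 mm, so the knob is held. The peg at side crop (217,348) clearly stands up in the third position. I'll sweep the arc to +0.88 now.

```bash
python3 - <<'E'
from plan import *
import cv2
N=8
for i in range(1,N+1):
    a=.88*i/N
    bot.movel(pos(a,Z),quat(PH+a),velocity=.04)
    s=telemetry.state();print(round(s["clock"],2),np.round(s["eef_pos"],4),np.round(s["force"],1),round(s["finger_gap"],3))
for n in("top","side"): cv2.imwrite(f"pics/{n}3.png",cv2.resize(grab_frame(n)[0][133:323,192:442],None,fx=3,fy=3))
E
```

```text
5.97 [ 0.5127 -0.019   0.0893] [ 3.7  3.8 -0.4] 0.268
6.33 [ 0.5093 -0.0266  0.0893] [ 4.8  5.1 -0.1] 0.263
6.7 [ 0.5058 -0.0366  0.0892] [ 2.8 -1.2 -1.1] 0.268
7.07 [ 0.5043 -0.0447  0.0893] [ 5.   1.2 -1.4] 0.269
7.43 [ 0.5038 -0.0527  0.0893] [ 7.2  3.8 -2.8] 0.269
7.8 [ 0.504  -0.0607  0.0892] [ 7.9  7.6 -1.7] 0.268
8.17 [ 0.5053 -0.0713  0.0893] [ 8.2 -0.5 -4.1] 0.27
8.53 [ 0.5071 -0.0785  0.0893] [ 6.9  6.3 -2.6] 0.269
```

View pics/side3.png

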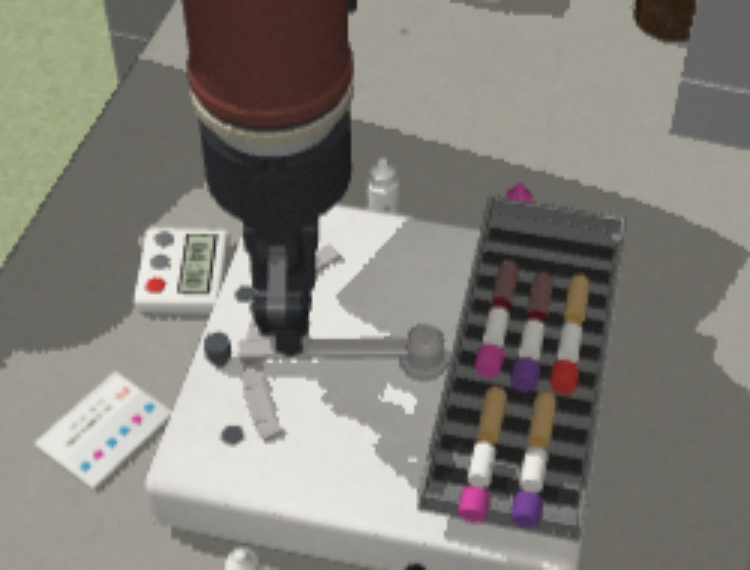

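The lever's nose now points at the peg at (217,348). I'll release, lift and check.

```bash
python3 - <<'E'
from plan import *
import cv2
jaws.command_gripper(1.0)
bot.dwell(.2)
x,y,_=telemetry.state()["eef_pos"]
bot.movel([x,y,.22],velocity=.15)
from fit import proj
q=np.array(telemetry.state()["joint_pos"]);q[0]+=.9;bot.movej(q)
s=telemetry.state();print(s["clock"],s["eef_pos"],s["force"])
for n in("top","side"):
    cv2.imwrite(f"pics/{n}4.png",cv2.resize(grab_frame(n)[0][102:302,192:442],None,fx=3,fy=3))
    print(n,"predicted knob crop px",(proj(n,pos(.88,.117))-[192,102])*3, "peg",(proj(n,pos(.88,.075,.124))-[192,102])*3)
    for r in models.cut_out(n,"lever_knob")[:1]: print(r["confidence"],(r["box"][:2]-np.array([192,102]))*3)
E
```

```text
12.125 [0.37672755 0.34550809 0.21868953] [-0.17945166  0.40950095 -0.50878574]
top predicted knob crop px [[513.27747081 322.7140203 ]] peg [[526.63456893 387.39205174]]
0.82 [491.7 291.3]
side predicted knob crop px [[283.37241336 388.7926    ]] peg [[212.9960026  433.46383917]]
0.93 [342.9 416.1]
```

View pics/top4.png

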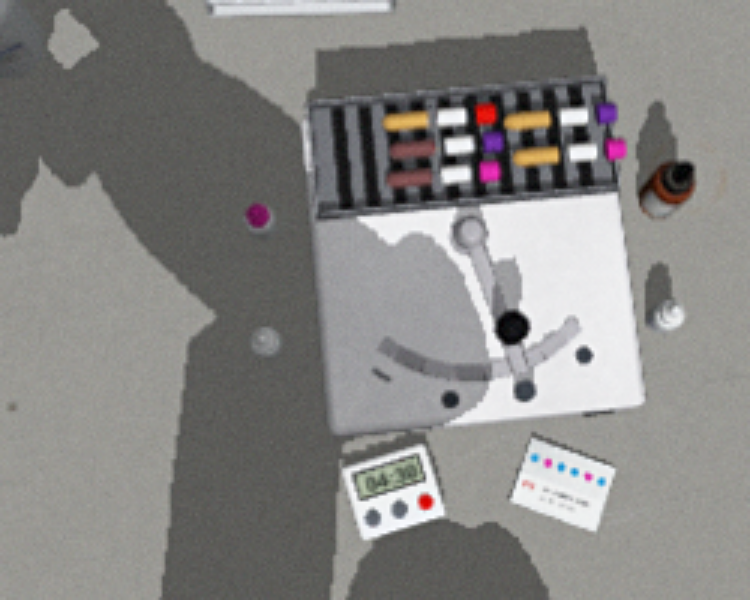

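View pics/side4.png

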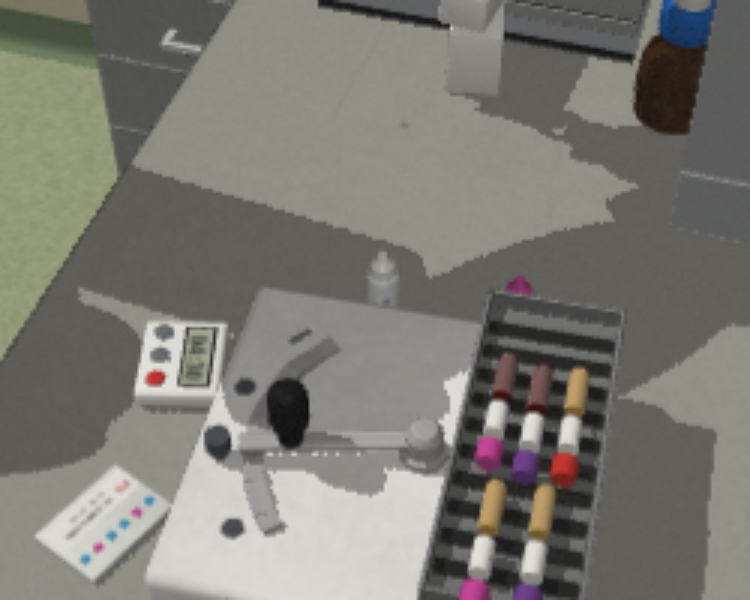

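In the top crop the knob is at (511,327), and the model predicts (513,323). The peg is at (524,390), in line with the nose and the hinge. In the side crop the knob top is at about (287,390), against a prediction of (283,389). The arm is clear.

```bash
python3 - <<'E'
from workcell import *
job.close_job()
E
```

```text
the job is handed in; nothing more can be done
```

I threw the tilt lever from its parking notch into the 0.88 rad notch, the one beside the upstanding peg, let it go, swung the arm clear and handed the job in. The clock stood at about 12.1 s of the 26 s at the last check.

**Which notch:** The depth readings put the middle marker's top at 0.074–0.076 m, against about 0.055 m for the two flush plugs. Both views gave the same answer.

**The throw:** I gripped the knob at 20 N (gap about 23 mm against the 24 mm knob) and swept it along the arc. Wrist force at the recorded points stayed near 11 N or below.

**Final check:** In both pictures the lever's nose points straight at the peg. The knob sits within about 4 px (in crops enlarged 3 times, about 3 mm) of where the model puts it for that notch. The measured tool force is about zero.

**Disagreements:**
- The two cameras disagreed by about 5 mm on the pivot position. I used roughly the joint fit.
- The network's box centre for the knob did not match, as its boxes probably take in part of the lever. I relied on positions read from the pictures by eye instead.
- I judged that the lever was at rest from one still picture in each view, about 3.5 s after I let go. I did not measure its speed.

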